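Put the squat mould away behind the roller catch

TASK

Pull the low cupboard's door open through its roller catch, stand the squat aluminium mould upright and fully inside, behind the side walls' front edge so that it clears the door, then press the door in, past where it rests, until the catch snaps and holds it shut. Press only as hard as the catch needs: do not slam the door or force it into its stop. Do not disturb the other things on the bench, and let go of everything at the end.

Things in the scene. Friction and masses are not known exactly. Their poses are not given: they have to be found in the camera images.
- cupboard: low grey steel bench cupboard, fixed: 169 deep (its x, -79 to +90 mm) x 180 wide (y) x 88 high, sheet 5 thick, front open, no floor and no sill (the bench runs in level). Inside clear 170 wide, 83 high, to x = +85. Its top is cut back: roof only from x = -15 to +90. Origin: under the middle. -x is its front, with the door; the side walls' front edge is at x = -79 mm.
- door (a joint): the door's angle, rad: 0 latched at rest, 1.57 square out, limit 2.2; stays where left when open. Panel 12 thick, 176 wide, 3 to 85 mm above the bench; at 0 its outer face is at cupboard x = -102 mm, its inner face 11 mm clear of the side walls' front edge: a sprung seal holds it off. Its right (-y) edge swings out to the cupboard's -x, then round to +y.
- door_hinge (a point): the door's vertical hinge line, at the outer face's left edge: cupboard x = -102, y = +88 mm; this point is at 44 mm height.
- catch (a point): the catch at the right jamb, 67 to 91 mm above the bench; this point is its sprung roller. It holds a floating nose on the door's inside, standing 39 mm out from the inner face. Opening takes about 12 N at the pull. To latch, press the door past its rest, several mm: the push reaches about 15 N on the roller, falls as it snaps over, then rises on the stop. Short of the snap it springs back.
- nose (a joint): slide of the floating nose on the door's inside (67 to 87 mm above the bench, 150 mm from the hinge), m: 0 out (also when latched), 0.015 pushed back fully towards the door. The roller pushes it back as the door closes; it jumps out to 0 again when the catch snaps.
- stop (a joint): crush of the rubber stop that the door meets just after the snap, m: 0 untouched. It must not be crushed: 0.001 takes about 23 N at the pull.
- pull_grip (a point): the door's pull: upright round steel bar, 14 in diameter, 34 to 102 mm above the bench, top free, on a stem at 60 mm. This point: on the bar's axis at 82 mm height, 145 mm from the hinge line along the door, 32 mm out from the outer face (25 mm clear between bar and door). Its x axis is the door's inward normal, z up.
- mould_mid (a point): the squat mould: plain cast-aluminium cup, 64 in diameter, 65 high, open at the top, about 0.4 kg; the lowest of the round things. This point is on its axis, half-way up (32.5 mm above its underside); z is its axis.
- tall_mould_mid (a point): bystander: tall aluminium mould, 64 in diameter, 115 high; its middle. May stand where the squat one could.
- frit_jar: bystander: amber glass jar with dark steel cap, 64 in diameter, 100 high; origin under its centre. May stand where the squat mould could.
- vase: bystander: terracotta vase, 100 in diameter, 190 high; origin under its centre
- green_vase: bystander: green glass vase, 84 in diameter, 150 high; origin under its centre
- firebrick: bystander: brick 115 x 230 x 64 high; origin under its centre
- paddle: bystander: spatula-like hand tool lying on the bench left of the robot; about 300 long
Not all that is in view belongs to the job. Leave any purple or red look-alike of the part that bears mould_mid alone.

How it is judged (in metres and radians):
On the way, in this order (a step that is already met when the one before it is completed fails the run):
1. the door has been pulled open through its catch, past 1.1 rad (value of joint door above 1.1 rad), for 0.2 s.
2. with the door still open, the squat mould stands inside, all of it behind the side walls' front edge (value of joint door above 0.5 rad and x of mould_mid in the frame of cupboard between -0.046 and 0.09 m and y of mould_mid in the frame of cupboard between -0.08 and 0.08 m and height (world z) of mould_mid below 0.038 m and angle between mould_mid's own z axis and vertical below 0.1 rad), for 0.2 s.
At the end, for the whole second after the job is handed in: the door is latched and left at rest (within -0.02 to 0.015 rad of its rest, nose out within 4 mm) and the squat mould stands upright (within 0.1 rad) on the bench top inside the cupboard, all of it behind the side walls' front edge (value of joint door between -0.02 and 0.015 rad and value of joint nose below 0.004 m and x of mould_mid in the frame of cupboard between -0.046 and 0.09 m and y of mould_mid in the frame of cupboard between -0.08 and 0.08 m and height (world z) of mould_mid below 0.038 m and angle between mould_mid's own z axis and vertical below 0.1 rad); the robot touches nothing.
It fails at once if the door was forced into its stop (stop crushed by 1 mm, about 23 N at the pull), or the door panel pressed with more than 25 N (value of joint stop above 0.001 m or contact force between the fingers and door_c0 above 25 N).
It fails at once if the door was slammed (faster than 2 rad/s as it came to the roller) (value of joint door between 0.15 and 0.5 rad and velocity of joint door below -2 rad/s).
It fails at once if a bystander was moved by more than 30 mm (distance of any of tall_mould_mid, frit_jar, vase, green_vase, firebrick, paddle from where it was at the start of the episode above 0.03 m).
It also fails if it takes over 72 s, if anything falls off the work surface, if the arm or the gripper's body presses on something with over 40 N, if the wrist force passes 120 N, or if a joint passes its speed limit or range.

ROBOT

A 6-joint arm with a two-finger parallel gripper is mounted at the origin on the work surface. World frame = base frame: x ahead of the robot, y to its left, z up, the work surface at z = 0. Lengths are in m, angles in degrees, forces in N, time in s.
With the tool pointing down it reaches from about 0.375 to 0.825 m from the base axis. Payload 5.5 kg.
Tool frame: the origin (TCP) lies on the mounting face of the last link; the fingertips stand 173 mm ahead of it and the grasp point (between the pads) lies 155 mm ahead of it; z points along the fingers, y is the direction in which the jaws open and shut (so a half turn about z gives the same grasp; the last joint's range is limited). The gripper opens to 85 mm and grips with 20 to 120 N. Pads are 22 mm wide; open, the fingers measure 114 mm over their backs; the gripper's body (76 mm by 85 mm) begins 54 mm behind the grasp point. The pads swing forward as they close: fully open they stand 13 mm farther back than shut.
Start: joints at [66.864, 17.962, -2.699, 69.339, 0, 90], TCP at [0.236, 0.552, 0.405] pointing down, gripper open.
Joint ranges: [-152.73, 152.73], [-39.44, 99.34], [-58.76, 71.6], [-118.89, 123.64], [-81.53, 83.1], [-180, 180]. Speed limits (degrees/s): [136.94, 136.94, 172.46, 180, 180, 180].

INTERFACE

Orientations are given as a 3x3 rotation matrix whose columns are the frame's x, y, z axes.
In Python, from rig import ctrl, optics, models gives the robot as it stands.
- The arm moves only by the shell command python3 -m creep 'ROWS' [FORCE]. ROWS is JSON, a list of rows, each an object of numbers: "x", "y", "z": the shift along the tool's x, y, z in mm; "yaw": the turn about the tool's z in degrees; "grip": the finger opening in mm, from 0 to 85.4. In form: [{"x": .., "y": .., "z": .., "yaw": .., "grip": ..}, ...]. A call has 1 to 10 rows; each row is the pose to reach, as a shift and turn from the pose measured when the call began, along the tool's axes at that moment; what a row does not reach only later rows make up. A row lasts 1/12 s, in which the tool goes at most 41.7 mm and 7.16 degrees, less where a joint would pass 70% of its speed; a pose out of reach is approached as far as the arm can. A call with a gripper value outside its range is refused whole. The fingers move at their own pace and stop on an object; FORCE is the grip in N (left out, the last holds). Time passes only in rows, so rows that repeat a pose let the fingers close. It gives the time, the measured TCP pose, the force and the opening at its end, in the units of the state.
- ctrl.observe(): the state, without advancing time (a new reading comes with each control period).
- optics.get_image(name): name is "side" or "top"; returns a dict with "img" (420x560x3 uint8, blue, green, red), "z_map" (420x560 float32, m along the optical axis (not along the pixel's ray), 0 where there is no reading), "intrinsics" (3x3 intrinsics, pixels), "pose" (4x4, takes a point from camera to world coordinates). Camera axes: x right, y down, z forward; pixel columns grow to the right and rows downward; lengths in m; the calibration is good to about 2 mm. A picture is of the moment at which its call begins.
- ctrl.job_done(): hands the job in, once; it reports no verdict.
Trained networks look in the newest picture that a camera, given by its name, has taken for a name from the list of things; names that differ only in an ending like _2 or _b are one class to them, and where a whole thing is asked for, a point or a joint stands for the part that bears it (a point fixed in the world has none). Each returns a list of dicts, best first, with "score" (0 to 1); they miss things now and then, are a little off and sometimes report something else, mostly with a low value. They report only what shows in the picture. A call takes as long as a camera call. They do not tell look-alikes from the thing itself.
- models.spot_in(camera, query): "extent" ([centre column, centre row, width, height] in pixels, round what is visible of it).
- models.silhouettes(camera, query): "mask" (420x560 bool, what is visible of it) and "extent" ([centre column, centre row, width, height] in pixels, round what is visible of it).
The state is a dict: "clock": time; "joints": joint angles; "qvel": joint speeds; "joint_efforts": joint torques, N m; "tool_pos": TCP position; "eef_rot": TCP orientation; "ft_force": force on the tool from outside, world axes, zero at the start; "torque": the same for the moment, N m; "gripper_width": finger opening in m.
Only numpy, scipy, OpenCV 4.12 (cv2) and the standard library are available. Lean on these libraries where they do the work, as an engineer would, in place of code of your own. Each camera call takes 0.05 s, during which the arm holds its last target. There are 200 camera calls.

## Working session

There is one attempt and no reset: what is moved stays moved. The work goes in short steps, Python scripts to look and compute and a shell command to move; the robot and the scene stay as the last step left them, time stands still between calls to the robot, and variables do not carry over. Pictures are saved under pics/ and viewed, about 8 in all and at most 12, crops included, and the job is handed in when it is done.

```bash
ls; mkdir -p pics; cat > h.py <<'E'
import numpy as np, cv2
from rig import ctrl, optics, models
def world(im,mask=None):
    z=im["z_map"];K=np.array(im["intrinsics"]);T=np.array(im["pose"])
    v,u=np.indices(z.shape);m=z>0
    if mask is not None:m&=mask
    zz=z[m];P=np.c_[(u[m]-K[0,2])/K[0,0]*zz,(v[m]-K[1,2])/K[1,1]*zz,zz]
    return P@T[:3,:3].T+T[:3,3], np.c_[u[m],v[m]]
def proj(im,p):
    K=np.array(im["intrinsics"]);T=np.array(im["pose"]);c=T[:3,:3].T@(np.array(p)-T[:3,3]);q=K@c;return q[:2]/q[2]
E
python3 - <<'E'
from h import *
s=ctrl.observe();print(s["clock"],s["tool_pos"],s["eef_rot"],s["ft_force"],s["gripper_width"])
for c in("side","top"):
    im=optics.get_image(c);cv2.imwrite(f"pics/{c}0.png",im["img"]);print(c,np.round(im["pose"],3).tolist())
    for q in("cupboard","door","catch","pull_grip","mould_mid","tall_mould_mid","frit_jar","vase","green_vase","firebrick","paddle"):
        for d in models.silhouettes(c,q)[:4]:
            P,_=world(im,d["mask"])
            if len(P)==0: continue
            print(q,round(d["score"],2),np.round(d["extent"]).astype(int).tolist(),"med",np.round(np.median(P,0),3),"lo",np.round(np.percentile(P,2,0),3),"hi",np.round(np.percentile(P,98,0),3))
E
```

```text
pics
0.0 [0.23561021 0.5515022  0.40380819] [[-9.19576764e-01  3.92909785e-01 -6.89963015e-04]
 [ 3.92910391e-01  9.19575377e-01 -1.59708547e-03]
 [ 6.96248880e-06 -1.73973633e-03 -9.99998487e-01]] [-0.12206503  0.10400156 -0.32124818] 0.08521884694799013
side [[0.923, -0.255, 0.29, 0.2], [-0.386, -0.614, 0.689, -0.708], [0.003, -0.747, -0.665, 0.791], [0.0, 0.0, 0.0, 1.0]]
cupboard 0.84 [322, 203, 103, 81] med [0.662 0.014 0.074] lo [ 0.549 -0.045  0.002] hi [0.765 0.145 0.09 ]
door 0.93 [294, 215, 48, 62] med [0.571 0.008 0.06 ] lo [ 0.542 -0.047  0.001] hi [0.601 0.12  0.095]
pull_grip 0.91 [292, 214, 39, 58] med [0.571 0.01  0.061] lo [ 0.542 -0.046  0.006] hi [0.596 0.12  0.095]
mould_mid 0.95 [377, 315, 34, 43] med [ 0.603 -0.316  0.047] lo [ 0.577 -0.342  0.004] hi [ 0.634 -0.285  0.066]
mould_mid 0.84 [409, 359, 40, 39] med [ 0.604 -0.418  0.049] lo [ 0.577 -0.447  0.003] hi [ 0.637 -0.389  0.066]
mould_mid 0.68 [322, 204, 101, 84] med [0.662 0.014 0.073] lo [ 0.55  -0.045 -0.   ] hi [0.765 0.145 0.09 ]
mould_mid 0.66 [330, 277, 30, 40] med [ 0.572 -0.178  0.046] lo [ 0.545 -
[... 1742 characters left out ...]
[ 0.581 -0.447 -0.   ] hi [ 0.64  -0.385  0.068]
tall_mould_mid 0.84 [356, 231, 35, 27] med [ 0.472 -0.185  0.091] lo [ 0.443 -0.212  0.014] hi [ 0.5   -0.151  0.118]
frit_jar 0.74 [416, 224, 40, 26] med [ 0.481 -0.327  0.098] lo [ 0.452 -0.365  0.003] hi [ 0.51  -0.307  0.103]
vase 0.58 [390, 110, 50, 50] med [ 0.75  -0.256  0.127] lo [ 0.719 -0.304  0.052] hi [ 0.799 -0.223  0.192]
green_vase 0.61 [119, 224, 46, 37] med [0.483 0.392 0.107] lo [0.45  0.37  0.014] hi [0.52  0.433 0.153]
firebrick 0.61 [132, 141, 99, 62] med [0.694 0.394 0.064] lo [0.629 0.283 0.014] hi [0.764 0.508 0.068]
paddle 0.84 [140, 292, 101, 55] med [0.315 0.437 0.004] lo [ 0.243  0.253 -0.001] hi [0.371 0.505 0.021]
```

```bash
python3 - <<'E'
import cv2,numpy as np
a=cv2.imread("pics/side0.png")[90:400,130:470]
cv2.imwrite("pics/a.png",cv2.resize(a,None,fx=1.93,fy=1.93,interpolation=2)[:600])
a=cv2.imread("pics/top0.png")[100:260,210:470]
cv2.imwrite("pics/b.png",cv2.resize(a,None,fx=3,fy=3,interpolation=2))
E
```

```text
(no output)
```

View pics/a.png

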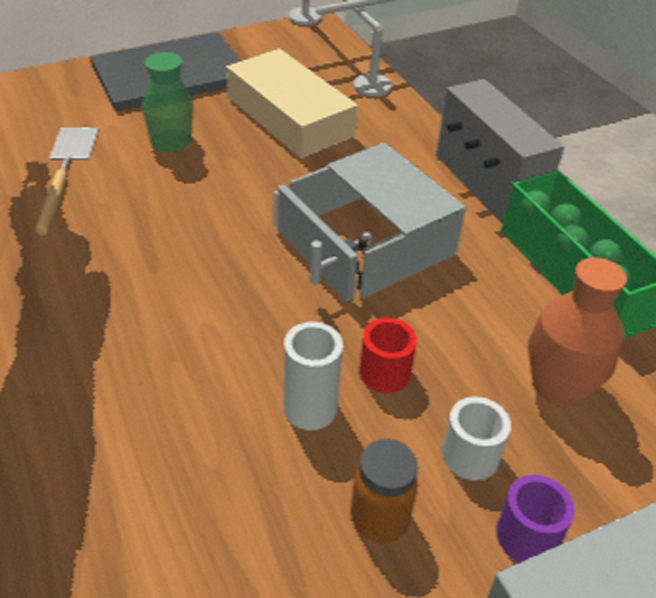

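View pics/b.png

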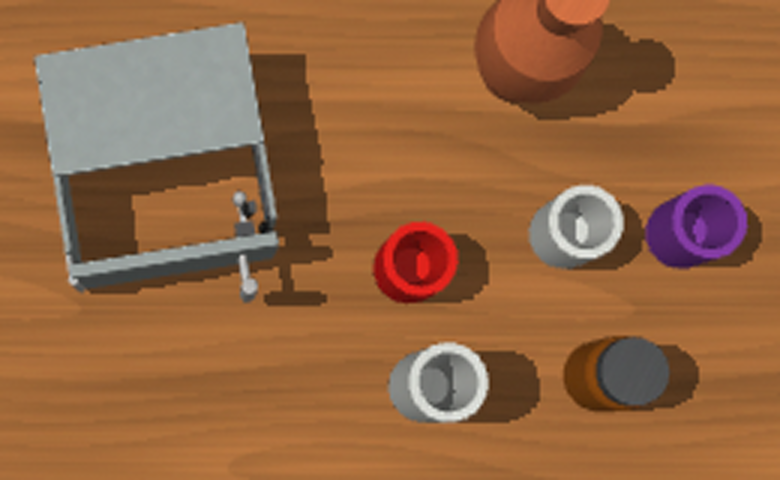

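```bash
cat > fit.py <<'E'
from h import *
def circ(P,r=0.032):
    from scipy.optimize import least_squares
    c=P[:,:2].mean(0);return c
if __name__=="__main__":
    im=optics.get_image("top");P,uv=world(im)
    box=(P[:,0]>.5)&(P[:,0]<.8)&(P[:,1]>-.08)&(P[:,1]<.18)
    R=P[box&(abs(P[:,2]-.089)<.005)]
    m=np.zeros((420,560),np.uint8);q=uv[box&(abs(P[:,2]-.089)<.005)];m[q[:,1],q[:,0]]=1
    # roof: erode away walls
    mm=cv2.morphologyEx(m,cv2.MORPH_OPEN,np.ones((9,9)))
    Pr,_=world(im,mm>0);r=cv2.minAreaRect((Pr[:,:2]*1000).astype(np.float32));print("roof",r,np.median(Pr[:,2]))
    pb=P[box&(P[:,2]>.096)];print("bar",len(pb),pb.mean(0),pb.min(0),pb.max(0))
    si=optics.get_image("side");Ps,_=world(si)
    pb=Ps[(Ps[:,0]>.5)&(Ps[:,0]<.8)&(Ps[:,1]>-.08)&(Ps[:,1]<.18)&(Ps[:,2]>.095)];print("bar side",len(pb),pb.mean(0))
    for n,A in(("top",P),("side",Ps)):
        for nm,cx,cy,zl,zh in(("squat",.611,-.311,.058,.072),("tall",.472,-.182,.108,.122),("red",.578,-.17,.058,.072)):
            k=(np.hypot(A[:,0]-cx,A[:,1]-cy)<.055)&(A[:,2]>zl)&(A[:,2]<zh)
            c,rad=cv2.minEnclosingCircle((A[k][:,:2]*1000).astype(np.float32));print(n,nm,k.sum(),np.round(c,1),round(rad,1),A[k][:,2].mean())
E
python3 fit.py
```

```text
roof ((711.1226806640625, 61.30192565917969), (105.79045867919922, 179.82276916503906), 8.781769752502441) 0.08819819405311996
bar 24 [ 0.55108341 -0.02323878  0.10158499] [ 0.54608766 -0.0289033   0.09681652] [ 0.55663956 -0.0166126   0.10613133]
bar side 27 [ 0.54736836 -0.02398205  0.09955193]
top squat 264 [ 611.2 -311.6] 32.5 0.06407205993799238
top tall 278 [ 472.7 -182.7] 32.1 0.11469868659263308
top red 255 [ 579.1 -170. ] 32.2 0.06435384231568055
side squat 382 [ 608.7 -310.9] 33.0 0.06353365176188878
side tall 346 [ 469.  -181.6] 32.7 0.11343010430009105
side red 300 [ 575.7 -169.2] 33.1 0.06329749566030274
```

Candidates in the side image are: grey squat cup (377,315), purple (409,359), red (330,277), tall grey (294,284) and amber jar (328,345). By the description, the one I want is the short grey cup at (377,315), top view (404,174). The close crop shows it plainly: grey, low and open. The door is closed and its pull is at top view (292,196).

```bash
cat > plan.py <<'E'
from h import *
YAW=np.deg2rad(8.8);O=np.array([.673,.056]);Rc=np.array([[np.cos(YAW),-np.sin(YAW)],[np.sin(YAW),np.cos(YAW)]])
cup=lambda x,y:O+Rc@(np.array([x,y])/1000)
H=cup(-102,88)
def bar(th):
    a=YAW-th;R=np.array([[np.cos(a),-np.sin(a)],[np.sin(a),np.cos(a)]])
    return H+R@np.array([-.032,-.145])
def rel(x,y,z,phi=None):
    "target TCP, phi=heading (deg) of tool y -> row"
    s=ctrl.observe();R=np.array(s["eef_rot"]);d=R.T@(np.array([x,y,z])-s["tool_pos"])*1000
    p=np.degrees(np.arctan2(R[1,1],R[0,1]));yaw=0 if phi is None else -((phi-p+180)%360-180)
    print("x %.1f y %.1f z %.1f yaw %.1f"%(*d,yaw))
def st():
    s=ctrl.observe();R=np.array(s["eef_rot"]);print("t",s["clock"],"pos",np.round(s["tool_pos"],4),"phi",round(np.degrees(np.arctan2(R[1,1],R[0,1])),2),"F",np.round(s["ft_force"],1),"w",round(s["gripper_width"],4),"j",np.round(s["joints"],1))
E
python3 - <<'E'
from plan import *
st();print(bar(0),H)
rel(*bar(0),.36,98.8);rel(*bar(0),.239,98.8)
E
```

```text
t 1.3 pos [0.2358 0.5517 0.4047] phi 66.86 F [ 0.7 -0.5 -0.3] w 0.0853 j [66.9 18.  -2.7 69.3  0.  90. ]
[ 0.54929759 -0.02082912] [0.55873795 0.12735954]
x -513.3 y -403.3 z 44.7 yaw -31.9
x -513.3 y -403.3 z 165.7 yaw -31.9
```

```bash
python3 -m creep '[{"x":-257,"y":-202,"z":20,"yaw":-16},{"x":-513.3,"y":-403.3,"z":44.7,"yaw":-31.9},{"x":-513.3,"y":-403.3,"z":44.7,"yaw":-31.9},{"x":-513.3,"y":-403.3,"z":44.7,"yaw":-31.9},{"x":-513.3,"y":-403.3,"z":44.7,"yaw":-31.9},{"x":-513.3,"y":-403.3,"z":44.7,"yaw":-31.9},{"x":-513.3,"y":-403.3,"z":44.7,"yaw":-31.9},{"x":-513.3,"y":-403.3,"z":44.7,"yaw":-31.9},{"x":-513.3,"y":-403.3,"z":44.7,"yaw":-31.9},{"x":-513.3,"y":-403.3,"z":44.7,"yaw":-31.9}]' 60
python3 -c "
from plan import *
st();rel(*bar(0),.36,98.8);rel(*bar(0),.239,98.8)"
```

```text
t 1.3 pos [0.2358 0.5517 0.4047] phi 66.86 F [ 0.7 -0.5 -0.3] w 0.0853 j [66.9 18.  -2.7 69.3  0.  90. ]
x -513.3 y -403.3 z 44.7 yaw -31.9
x -513.3 y -403.3 z 165.7 yaw -31.9invalid input
```

```bash
python3 -m creep '[{"x":-257,"y":-202,"z":20,"yaw":-16,"grip":85},{"x":-513,"y":-403,"z":45,"yaw":-32,"grip":60},{"x":-513,"y":-403,"z":45,"yaw":-32,"grip":60},{"x":-513,"y":-403,"z":45,"yaw":-32,"grip":60},{"x":-513,"y":-403,"z":45,"yaw":-32,"grip":60},{"x":-513,"y":-403,"z":45,"yaw":-32,"grip":60},{"x":-513,"y":-403,"z":45,"yaw":-32,"grip":60},{"x":-513,"y":-403,"z":45,"yaw":-32,"grip":60},{"x":-513,"y":-403,"z":45,"yaw":-32,"grip":60},{"x":-513,"y":-403,"z":45,"yaw":-32,"grip":60}]' 60
python3 -c "
from plan import *
st();rel(*bar(0),.36,98.8);rel(*bar(0),.239,98.8)"
```

```text
clock: 2.13
tool_pos: [0.4335, 0.19, 0.3768]
eef_rot: [[-0.988, -0.154, 0.001], [-0.154, 0.988, 0.0], [-0.001, 0.0, -1.0]]
ft_force: [0.3, 0.5, -0.2]
gripper_width: 0.06
t 2.1333 pos [0.4335 0.19   0.3768] phi 98.88 F [ 0.3  0.5 -0.2] w 0.06 j [ 23.7   5.2 -22.3  62.5   0.   14.8]
x -81.9 y -226.2 z 16.8 yaw 0.1
x -81.8 y -226.2 z 137.8 yaw 0.1
```

```bash
python3 -m creep '[{"x":-82,"y":-226,"z":20,"yaw":0,"grip":60},{"x":-82,"y":-226,"z":20,"yaw":0,"grip":60},{"x":-82,"y":-226,"z":20,"yaw":0,"grip":60},{"x":-82,"y":-226,"z":20,"yaw":0,"grip":60},{"x":-82,"y":-226,"z":20,"yaw":0,"grip":60},{"x":-82,"y":-226,"z":20,"yaw":0,"grip":60},{"x":-82,"y":-226,"z":20,"yaw":0,"grip":60},{"x":-82,"y":-226,"z":20,"yaw":0,"grip":60},{"x":-82,"y":-226,"z":20,"yaw":0,"grip":60}]'
python3 - <<'E'
from plan import *
st();rel(*bar(0),.239,98.8)
for c in("top","side"):
    im=optics.get_image(c);cv2.imwrite(f"pics/{c}1.png",im["img"])
a=cv2.imread("pics/side1.png")[100:310,200:420];cv2.imwrite("pics/c.png",cv2.resize(a,None,fx=2.8,fy=2.8,interpolation=2))
E
```

```text
clock: 2.88
tool_pos: [0.5491, -0.0206, 0.3566]
eef_rot: [[-0.988, -0.154, 0.0], [-0.154, 0.988, 0.001], [-0.0, 0.001, -1.0]]
ft_force: [-0.4, -0.2, -0.1]
gripper_width: 0.0596
t 2.8833 pos [ 0.5491 -0.0206  0.3566] phi 98.85 F [-0.4 -0.2 -0.1] w 0.0596 j [ -2.2  13.9 -14.4  61.6   0.  -11. ]
x -0.1 y -0.4 z 117.6 yaw 0.0
```

```bash
python3 -m creep '[{"x":0,"y":0,"z":40,"yaw":0,"grip":60},{"x":0,"y":0,"z":75,"yaw":0,"grip":60},{"x":0,"y":0,"z":100,"yaw":0,"grip":60},{"x":0,"y":0,"z":118,"yaw":0,"grip":60},{"x":0,"y":0,"z":118,"yaw":0,"grip":30},{"x":0,"y":0,"z":118,"yaw":0,"grip":24}]'
python3 - <<'E'
from plan import *
st()
im=optics.get_image("side");cv2.imwrite("pics/side2.png",im["img"])
a=im["img"][100:310,200:420];cv2.imwrite("pics/c.png",cv2.resize(a,None,fx=2.8,fy=2.8,interpolation=2))
E
```

```text
clock: 3.48
tool_pos: [0.5482, -0.0184, 0.2386]
eef_rot: [[-0.988, -0.158, -0.001], [-0.158, 0.988, 0.001], [0.001, 0.001, -1.0]]
ft_force: [0.4, 0.1, 1.3]
gripper_width: 0.0365
t 3.4833 pos [ 0.5482 -0.0184  0.2386] phi 99.06 F [0.4 0.1 1.3] w 0.0365 j [ -1.9  19.6 -23.5  47.    0.  -11. ]
```

View pics/c.png

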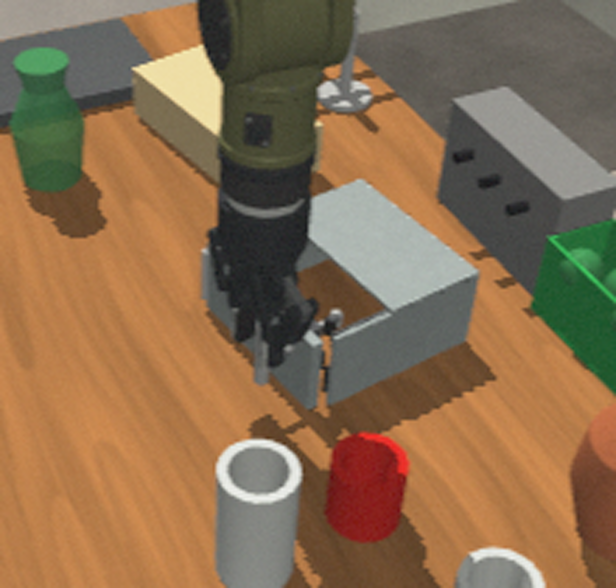

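The bar shows between the two fingers (its lower end is at crop pixel (262,370)), so I'll close on it.

```bash
python3 -m creep '[{"x":0,"y":0,"z":0,"yaw":0,"grip":5},{"x":0,"y":0,"z":0,"yaw":0,"grip":5},{"x":0,"y":0,"z":0,"yaw":0,"grip":5},{"x":0,"y":0,"z":0,"yaw":0,"grip":5},{"x":0,"y":0,"z":0,"yaw":0,"grip":5},{"x":0,"y":0,"z":0,"yaw":0,"grip":5},{"x":0,"y":0,"z":0,"yaw":0,"grip":5}]' 70
python3 - <<'E'
from plan import *
st()
s=ctrl.observe();p0=s["tool_pos"][:2];off=p0-bar(0);R=np.array(s["eef_rot"])[:2,:2]
print("off",off)
for th in (.05,.1,.16,.22,.3,.38,.46,.54,.62,.7,.8,.9,1,1.1,1.2,1.3):
    d=R.T@(bar(th)-bar(0))*1000;print(th,np.round(d,0),round(np.degrees(th),1))
E
```

```text
clock: 4.12
tool_pos: [0.5497, -0.0217, 0.2412]
eef_rot: [[-0.988, -0.155, 0.003], [-0.155, 0.988, -0.009], [-0.002, -0.01, -1.0]]
ft_force: [1.5, -17.1, -5.6]
gripper_width: 0.0124
t 4.1167 pos [ 0.5497 -0.0217  0.2412] phi 98.89 F [  1.5 -17.1  -5.6] w 0.0124 j [ -2.1  19.5 -23.3  47.   -0.5 -11. ]
off [ 0.00037829 -0.00084041]
0.05 [7. 2.] 2.9
0.1 [14.  4.] 5.7
0.16 [23.  7.] 9.2
0.22 [31. 11.] 12.6
0.3 [41. 16.] 17.2
0.38 [51. 22.] 21.8
0.46 [61. 29.] 26.4
0.54 [70. 37.] 30.9
0.62 [78. 46.] 35.5
0.7 [86. 55.] 40.1
0.8 [94. 67.] 45.8
0.9 [101.  80.] 51.6
1 [107.  94.] 57.3
1.1 [112. 108.] 63.0
1.2 [115. 122.] 68.8
1.3 [116. 137.] 74.5
```

```bash
python3 -m creep '[{"x":3,"y":1,"z":0,"yaw":1.5,"grip":5},{"x":7,"y":2,"z":0,"yaw":2.9,"grip":5},{"x":10,"y":3,"z":0,"yaw":4.3,"grip":5},{"x":14,"y":4,"z":0,"yaw":5.7,"grip":5},{"x":18,"y":5,"z":0,"yaw":7.4,"grip":5},{"x":23,"y":7,"z":0,"yaw":9.2,"grip":5},{"x":27,"y":9,"z":0,"yaw":10.9,"grip":5},{"x":31,"y":11,"z":0,"yaw":12.6,"grip":5},{"x":36,"y":13.5,"z":0,"yaw":14.9,"grip":5},{"x":41,"y":16,"z":0,"yaw":17.2,"grip":5}]'
python3 - <<'E'
from plan import *
st()
s=ctrl.observe();p0=s["tool_pos"][:2];R=np.array(s["eef_rot"])[:2,:2]
from scipy.optimize import minimize_scalar
t0=minimize_scalar(lambda t:np.sum((bar(t)-p0)**2),bounds=(-.1,2),method="bounded").x
print("th",t0,"err",p0-bar(t0))
for th in (t0+.07*np.arange(1,16)):
    d=R.T@(bar(th)-bar(t0))*1000;print(round(th,2),np.round(d,0),round(np.degrees(th-t0),1))
im=optics.get_image("side");cv2.imwrite("pics/side3.png",im["img"])
a=im["img"][100:310,200:420];cv2.imwrite("pics/d.png",cv2.resize(a,None,fx=2.8,fy=2.8,interpolation=2))
E
```

```text
clock: 4.95
tool_pos: [0.5059, -0.0123, 0.2412]
eef_rot: [[-0.989, 0.147, 0.002], [0.147, 0.989, -0.01], [-0.004, -0.01, -1.0]]
ft_force: [0.7, -3.1, -10.7]
gripper_width: 0.0123
t 4.95 pos [ 0.5059 -0.0123  0.2412] phi 81.57 F [  0.7  -3.1 -10.7] w 0.0123 j [ -1.2  15.3 -29.2  45.3  -0.6   7.2]
th 0.2978714201171295 err [-0.00029879 -0.00079024]
0.37 [10.  3.] 4.0
0.44 [20.  6.] 8.0
0.51 [30. 10.] 12.0
0.58 [39. 14.] 16.0
0.65 [48. 20.] 20.1
0.72 [56. 25.] 24.1
0.79 [65. 32.] 28.1
0.86 [72. 39.] 32.1
0.93 [79. 46.] 36.1
1.0 [86. 54.] 40.1
1.07 [92. 63.] 44.1
1.14 [98. 72.] 48.1
1.21 [102.  81.] 52.1
1.28 [107.  90.] 56.1
1.35 [110. 100.] 60.2
```

View pics/d.png

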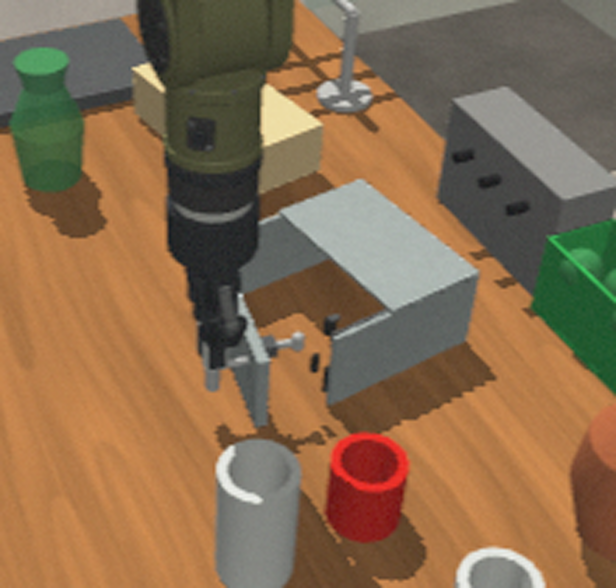

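The door has come off its catch and follows the hand, so I'll carry on.

```bash
python3 -m creep '[{"x":10,"y":3,"z":0,"yaw":4,"grip":5},{"x":20,"y":6,"z":0,"yaw":8,"grip":5},{"x":30,"y":10,"z":0,"yaw":12,"grip":5},{"x":39,"y":14,"z":0,"yaw":16,"grip":5},{"x":48,"y":20,"z":0,"yaw":20,"grip":5},{"x":56,"y":25,"z":0,"yaw":24,"grip":5},{"x":65,"y":32,"z":0,"yaw":28,"grip":5},{"x":72,"y":39,"z":0,"yaw":32,"grip":5},{"x":79,"y":46,"z":0,"yaw":36,"grip":5},{"x":86,"y":54,"z":0,"yaw":40,"grip":5}]'
python3 - <<'E'
from plan import *
st()
s=ctrl.observe();p0=s["tool_pos"][:2];R=np.array(s["eef_rot"])[:2,:2]
from scipy.optimize import minimize_scalar
t0=minimize_scalar(lambda t:np.sum((bar(t)-p0)**2),bounds=(-.1,2),method="bounded").x
print("th",t0,"err",p0-bar(t0))
for th in (t0+.07*np.arange(1,7)):
    d=R.T@(bar(th)-bar(t0))*1000;print(round(th,2),np.round(d,0),round(np.degrees(th-t0),1))
E
```

```text
clock: 5.83
tool_pos: [0.4283, 0.0547, 0.2412]
eef_rot: [[-0.66, 0.751, 0.003], [0.751, 0.66, -0.009], [-0.009, -0.003, -1.0]]
ft_force: [3.6, 0.0, -12.5]
gripper_width: 0.012
t 5.8333 pos [0.4283 0.0547 0.2412] phi 41.33 F [  3.6   0.  -12.5] w 0.012 j [  7.5   8.1 -38.6  43.3  -0.5  56.1]
th 0.9990636561246075 err [-0.00071235 -0.00039659]
1.07 [10.  3.] 4.0
1.14 [20.  6.] 8.0
1.21 [30. 10.] 12.0
1.28 [39. 14.] 16.0
1.35 [48. 20.] 20.1
1.42 [56. 25.] 24.1
```

```bash
python3 -m creep '[{"x":10,"y":3,"z":0,"yaw":4,"grip":5},{"x":20,"y":6,"z":0,"yaw":8,"grip":5},{"x":30,"y":10,"z":0,"yaw":12,"grip":5},{"x":39,"y":14,"z":0,"yaw":16,"grip":5},{"x":39,"y":14,"z":0,"yaw":16,"grip":5},{"x":39,"y":14,"z":0,"yaw":16,"grip":5},{"x":39,"y":14,"z":0,"yaw":16,"grip":60},{"x":39,"y":14,"z":0,"yaw":16,"grip":60},{"x":39,"y":14,"z":0,"yaw":16,"grip":60},{"x":39,"y":14,"z":0,"yaw":16,"grip":60}]'
python3 -m creep '[{"x":0,"y":0,"z":-35,"yaw":0,"grip":60},{"x":0,"y":0,"z":-75,"yaw":0,"grip":85},{"x":0,"y":0,"z":-110,"yaw":0,"grip":85},{"x":0,"y":0,"z":-110,"yaw":0,"grip":85}]'
python3 - <<'E'
from plan import *
st()
c=(.610,-.3112)
rel(*c,.36,98.8);rel(*c,.36,81)
im=optics.get_image("top");P,_=world(im);b=P[(P[:,2]>.095)&(P[:,2]<.107)&(P[:,0]>.38)&(P[:,0]<.55)&(P[:,1]>0)&(P[:,1]<.2)];print("bar",len(b),b.mean(0) if len(b) else 0,bar(1.28))
E
```

```text
clock: 6.67
tool_pos: [0.4137, 0.093, 0.2417]
eef_rot: [[-0.428, 0.904, 0.005], [0.904, 0.428, -0.009], [-0.01, 0.001, -1.0]]
ft_force: [0.3, 0.3, 1.0]
gripper_width: 0.0596
clock: 7.0
tool_pos: [0.4156, 0.0943, 0.3586]
eef_rot: [[-0.428, 0.904, 0.016], [0.904, 0.428, -0.007], [-0.013, 0.011, -1.0]]
ft_force: [1.5, 0.0, 0.8]
gripper_width: 0.0852
t 7.0 pos [0.4156 0.0943 0.3586] phi 25.33 F [1.5 0.  0.8] w 0.0852 j [ 13.    0.3 -29.8  59.   -0.6  77.7]
x -449.7 y 2.2 z 4.3 yaw -73.5
x -449.7 y 2.2 z 4.3 yaw -55.7
bar 0 0 [0.41406417 0.09391562]
```

```bash
python3 -m creep '[{"x":-41,"y":0,"z":0,"yaw":-7,"grip":85},{"x":-82,"y":0,"z":0,"yaw":-14,"grip":85},{"x":-123,"y":0,"z":0,"yaw":-21,"grip":76},{"x":-164,"y":1,"z":0,"yaw":-28,"grip":76},{"x":-205,"y":1,"z":0,"yaw":-35,"grip":76},{"x":-246,"y":1,"z":0,"yaw":-42,"grip":76},{"x":-287,"y":2,"z":0,"yaw":-49,"grip":76},{"x":-328,"y":2,"z":2,"yaw":-56,"grip":76},{"x":-369,"y":2,"z":3,"yaw":-63,"grip":76},{"x":-410,"y":2,"z":4,"yaw":-70,"grip":76}]'
python3 - <<'E'
from plan import *
st()
c=(.610,-.3112)
rel(*c,.36,98.8);rel(*c,.2,98.8)
E
```

```text
clock: 7.88
tool_pos: [0.5831, -0.2584, 0.3561]
eef_rot: [[-0.999, -0.044, 0.012], [-0.044, 0.999, -0.007], [-0.012, -0.007, -1.0]]
ft_force: [1.4, 1.0, 0.8]
gripper_width: 0.0761
t 7.8833 pos [ 0.5831 -0.2584  0.3561] phi 92.53 F [1.4 1.  0.8] w 0.0761 j [-23.9  22.8  -2.2  64.2  -0.1 -26.4]
x -24.6 y -54.0 z -3.3 yaw -6.3
x -22.7 y -52.8 z 156.7 yaw -6.3
```

```bash
python3 -m creep '[{"x":-14,"y":-30,"z":0,"yaw":-4,"grip":76},{"x":-23,"y":-53,"z":0,"yaw":-6.3,"grip":76},{"x":-23,"y":-53,"z":20,"yaw":-6.3,"grip":76},{"x":-22,"y":-52,"z":60,"yaw":-6.3,"grip":76},{"x":-21,"y":-52,"z":100,"yaw":-6.3,"grip":76},{"x":-21,"y":-51.5,"z":130,"yaw":-6.3,"grip":76},{"x":-21,"y":-51.5,"z":157,"yaw":-6.3,"grip":76},{"x":-21,"y":-51.5,"z":157,"yaw":-6.3,"grip":76},{"x":-21,"y":-51.5,"z":157,"yaw":-6.3,"grip":76}]'
python3 - <<'E'
from plan import *
st()
im=optics.get_image("side");cv2.imwrite("pics/side4.png",im["img"])
a=im["img"][180:410,270:490];cv2.imwrite("pics/e.png",cv2.resize(a,None,fx=2.6,fy=2.6,interpolation=2))
E
```

```text
clock: 8.63
tool_pos: [0.6069, -0.3095, 0.1975]
eef_rot: [[-0.988, -0.153, 0.007], [-0.153, 0.988, -0.004], [-0.007, -0.005, -1.0]]
ft_force: [0.2, 0.6, 0.7]
gripper_width: 0.0758
t 8.6333 pos [ 0.6069 -0.3095  0.1975] phi 98.82 F [0.2 0.6 0.7] w 0.0758 j [-27.   34.2  -6.   49.3  -0.  -35.8]
```

View pics/e.png

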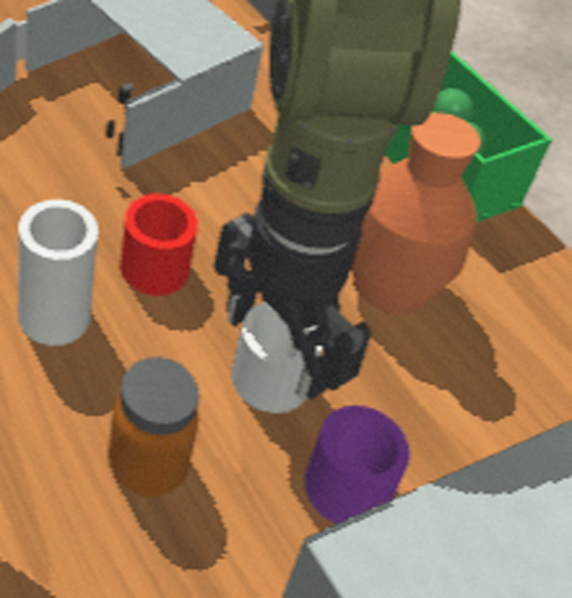

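The fingers straddle the grey squat cup (crop (270,355)) without touching the others. I'll grip and lift it.

```bash
python3 -m creep '[{"x":0,"y":0,"z":0,"yaw":0,"grip":58},{"x":0,"y":0,"z":0,"yaw":0,"grip":58},{"x":0,"y":0,"z":0,"yaw":0,"grip":58},{"x":0,"y":0,"z":0,"yaw":0,"grip":58},{"x":0,"y":0,"z":0,"yaw":0,"grip":58},{"x":0,"y":0,"z":-20,"yaw":0,"grip":58},{"x":0,"y":0,"z":-60,"yaw":0,"grip":58},{"x":0,"y":0,"z":-100,"yaw":0,"grip":58},{"x":0,"y":0,"z":-130,"yaw":0,"grip":58},{"x":0,"y":0,"z":-130,"yaw":0,"grip":58}]' 50
python3 - <<'E'
from plan import *
st()
rel(*cup(-50,8),.33,98.8)
im=optics.get_image("side");d=models.silhouettes("side","mould_mid")
for q in d[:3]:
    P,_=world(im,q["mask"]);print(q["score"],q["extent"],np.percentile(P,[3,97],0).round(3).tolist())
E
```

```text
clock: 9.52
tool_pos: [0.6086, -0.3102, 0.3383]
eef_rot: [[-0.988, -0.153, 0.022], [-0.154, 0.988, -0.012], [-0.02, -0.015, -1.0]]
ft_force: [1.7, -0.4, -3.1]
gripper_width: 0.0625
t 9.5167 pos [ 0.6086 -0.3102  0.3383] phi 98.82 F [ 1.7 -0.4 -3.1] w 0.0625 j [-27.   27.9   3.1  63.8  -0.  -35.8]
x -69.8 y 360.1 z 4.3 yaw 0.0
0.92 [385.8, 275.4, 32.3, 50.7] [[0.578, -0.342, 0.14], [0.628, -0.285, 0.201]]
0.87 [407.1, 360.0, 39.9, 44.8] [[0.577, -0.447, 0.008], [0.635, -0.391, 0.066]]
0.84 [329.5, 275.8, 30.7, 37.7] [[0.545, -0.2, 0.003], [0.601, -0.144, 0.066]]
```

```bash
python3 -m creep '[{"x":-6,"y":30,"z":0,"yaw":0,"grip":58},{"x":-14,"y":70,"z":0,"yaw":0,"grip":58},{"x":-22,"y":110,"z":1,"yaw":0,"grip":58},{"x":-30,"y":150,"z":2,"yaw":0,"grip":58},{"x":-38,"y":190,"z":2,"yaw":0,"grip":58},{"x":-46,"y":230,"z":3,"yaw":0,"grip":58},{"x":-54,"y":270,"z":3,"yaw":0,"grip":58},{"x":-62,"y":310,"z":4,"yaw":0,"grip":58},{"x":-67,"y":345,"z":4,"yaw":0,"grip":58},{"x":-70,"y":360,"z":4,"yaw":0,"grip":58}]'
python3 - <<'E'
from plan import *
ctrl
st()
s=ctrl.observe();R=np.array(s["eef_rot"]);print(R[:,2])
im=optics.get_image("side");d=models.silhouettes("side","mould_mid")
for q in d[:3]:
    P,_=world(im,q["mask"]);print(q["score"],q["extent"],np.percentile(P,[3,97],0).round(3).tolist())
st();rel(*cup(-50,8),.25,98.8);rel(*cup(-50,8),.2,98.8)
im=optics.get_image("top");P,uv=world(im)
k=(P[:,2]>.09)&(P[:,2]<.108)&(P[:,0]>.38)&(P[:,0]<.5)&(P[:,1]>.03)&(P[:,1]<.16);print("bar",k.sum(),P[k].mean(0) if k.any() else 0)
E
```

```text
clock: 10.45
tool_pos: [0.6193, 0.0614, 0.3217]
eef_rot: [[-0.987, -0.158, 0.009], [-0.158, 0.987, -0.006], [-0.008, -0.007, -1.0]]
ft_force: [0.7, -0.1, -5.0]
gripper_width: 0.0627
t 10.45 pos [0.6193 0.0614 0.3217] phi 99.06 F [ 0.7 -0.1 -5. ] w 0.0627 j [ 5.8 22.5 -7.3 59.7 -0.4 -3.3]
[ 0.00870747 -0.00558674 -0.99994648]
0.89 [303.9, 173.2, 26.0, 37.0] [[0.586, 0.03, 0.122], [0.634, 0.086, 0.184]]
0.88 [330.8, 276.6, 28.8, 38.5] [[0.545, -0.2, 0.002], [0.602, -0.144, 0.066]]
0.58 [408.0, 359.1, 40.6, 42.4] [[0.577, -0.447, 0.006], [0.633, -0.39, 0.066]]
t 10.55 pos [0.6197 0.06   0.322 ] phi 99.08 F [-0.3 -0.9 -4.7] w 0.0626 j [ 5.6 22.5 -7.2 59.7 -0.5 -3.4]
x -1.4 y -3.5 z 72.1 yaw 0.3
x -1.0 y -3.1 z 122.1 yaw 0.3
bar 0 0
```

```bash
python3 -m creep '[{"x":5,"y":-3,"z":30,"yaw":0,"grip":58},{"x":6,"y":-3,"z":65,"yaw":0,"grip":58},{"x":6,"y":-3,"z":95,"yaw":0,"grip":58},{"x":6,"y":-3,"z":113,"yaw":0,"grip":58},{"x":6,"y":-3,"z":113,"yaw":0,"grip":58},{"x":6,"y":-3,"z":113,"yaw":0,"grip":58}]'
python3 - <<'E'
from plan import *
im=optics.get_image("side");cv2.imwrite("pics/side5.png",im["img"])
a=im["img"][100:310,200:420];cv2.imwrite("pics/f.png",cv2.resize(a,None,fx=2.8,fy=2.8,interpolation=2))
d=models.silhouettes("side","mould_mid")
for q in d[:2]:
    P,_=world(im,q["mask"]);print(q["score"],q["extent"],np.percentile(P,[3,97],0).round(3).tolist())
st();s=ctrl.observe();z=np.array(s["eef_rot"])[:,2];g=s["tool_pos"]+.155*z;print("grasp cup",Rc.T@(g[:2]-O)*1000,g[2])
E
```

```text
clock: 11.1
tool_pos: [0.6147, 0.052, 0.2079]
eef_rot: [[-0.988, -0.154, 0.006], [-0.154, 0.988, -0.009], [-0.005, -0.01, -1.0]]
ft_force: [-0.3, 0.9, -4.4]
gripper_width: 0.0626
0.95 [327.8, 276.5, 31.0, 39.7] [[0.545, -0.2, 0.006], [0.6, -0.144, 0.066]]
0.84 [407.5, 358.7, 38.8, 41.6] [[0.577, -0.447, 0.011], [0.633, -0.392, 0.066]]
t 11.2 pos [0.616  0.0526 0.2101] phi 98.92 F [ 0.6  1.  -4.6] w 0.0629 j [  5.   27.6 -15.5  46.4  -0.5  -3.9]
grasp cup [-55.42106608   3.80631311] 0.055122391028238266
```

View pics/f.png

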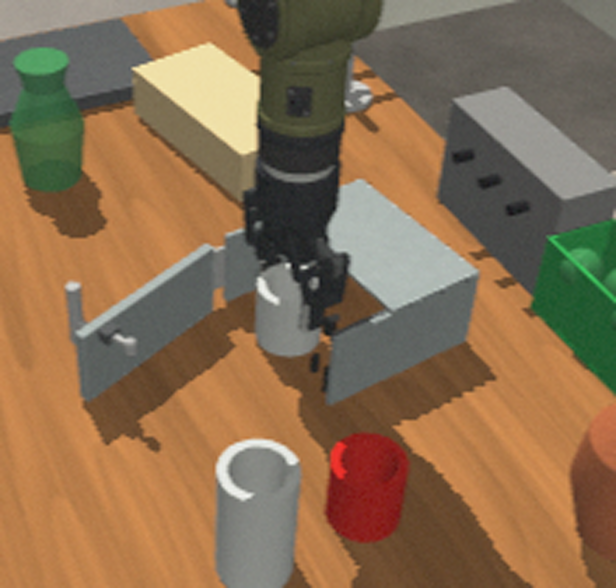

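The mould hangs in the open front between the side walls, and the right finger is near the catch post (crop (330,322)). I'll shift left, slide in, lower and release.

```bash
python3 -m creep '[{"x":0,"y":6,"z":0,"yaw":0,"grip":58},{"x":-6,"y":9,"z":0,"yaw":0,"grip":58},{"x":-13,"y":9,"z":0,"yaw":0,"grip":58},{"x":-20,"y":9,"z":0,"yaw":0,"grip":58},{"x":-20,"y":9,"z":3,"yaw":0,"grip":58},{"x":-20,"y":9,"z":6,"yaw":0,"grip":58},{"x":-20,"y":9,"z":8,"yaw":0,"grip":58},{"x":-20,"y":9,"z":8,"yaw":0,"grip":58}]'
python3 - <<'E'
from plan import *
st();s=ctrl.observe();z=np.array(s["eef_rot"])[:,2];g=s["tool_pos"]+.155*z;print("grasp cup",Rc.T@(g[:2]-O)*1000,g[2])
E
```

```text
clock: 11.87
tool_pos: [0.6346, 0.0646, 0.2023]
eef_rot: [[-0.988, -0.155, 0.011], [-0.155, 0.988, -0.008], [-0.009, -0.01, -1.0]]
ft_force: [0.7, 1.2, -1.4]
gripper_width: 0.0625
t 11.8667 pos [0.6346 0.0646 0.2023] phi 98.92 F [ 0.7  1.2 -1.4] w 0.0625 j [  5.9  29.8 -12.9  46.7  -0.5  -3. ]
grasp cup [-35.21565833  12.78095514] 0.04735854928253744
```

```bash
python3 -m creep '[{"x":0,"y":0,"z":1.5,"yaw":0,"grip":58},{"x":0,"y":0,"z":1.5,"yaw":0,"grip":58},{"x":0,"y":0,"z":1,"yaw":0,"grip":72},{"x":0,"y":0,"z":0,"yaw":0,"grip":74},{"x":0,"y":0,"z":0,"yaw":0,"grip":74},{"x":0,"y":0,"z":-15,"yaw":0,"grip":74},{"x":0,"y":0,"z":-50,"yaw":0,"grip":74},{"x":0,"y":0,"z":-90,"yaw":0,"grip":74},{"x":0,"y":0,"z":-130,"yaw":0,"grip":74},{"x":0,"y":0,"z":-150,"yaw":0,"grip":60}]'
python3 - <<'E'
from plan import *
st();rel(*bar(1.28),.36,25.3);rel(*bar(1.28),.24,25.3)
E
```

```text
clock: 12.7
tool_pos: [0.6339, 0.0659, 0.3576]
eef_rot: [[-0.988, -0.155, 0.017], [-0.155, 0.988, -0.008], [-0.015, -0.01, -1.0]]
ft_force: [1.7, -0.3, 0.4]
gripper_width: 0.0635
t 12.7 pos [0.6339 0.0659 0.3576] phi 98.91 F [ 1.7 -0.3  0.4] w 0.0635 j [ 6.1 22.7 -2.2 64.2 -0.5 -2.8]
x 212.7 y 61.7 z -6.3 yaw 73.6
x 214.6 y 62.9 z 113.7 yaw 73.6
```

Next I'll move back over the pull and check where the mould and the bar are.

```bash
python3 -m creep '[{"x":20,"y":6,"z":0,"yaw":7,"grip":60},{"x":41,"y":12,"z":0,"yaw":14,"grip":60},{"x":63,"y":18,"z":0,"yaw":21,"grip":60},{"x":85,"y":25,"z":0,"yaw":28,"grip":60},{"x":107,"y":31,"z":-2,"yaw":35,"grip":60},{"x":128,"y":37,"z":-3,"yaw":42,"grip":60},{"x":150,"y":43,"z":-4,"yaw":49,"grip":60},{"x":170,"y":49,"z":-5,"yaw":56,"grip":60},{"x":192,"y":56,"z":-6,"yaw":63,"grip":60},{"x":206,"y":60,"z":-6,"yaw":70,"grip":60}]'
python3 - <<'E'
from plan import *
st();rel(*bar(1.28),.36,25.3);rel(*bar(1.28),.24,25.3)
T=optics.get_image("top");P,_=world(T);S=optics.get_image("side");Q,_=world(S)
for n,A in(("top",P),("side",Q)):
    C=(A[:,:2]-O)@Rc*1000
    k=(C[:,0]>-95)&(C[:,0]<20)&(abs(C[:,1])<78)&(A[:,2]>.056)&(A[:,2]<.072);c,r=cv2.minEnclosingCircle(C[k].astype(np.float32)) if k.any() else (0,0);print(n,"mould",k.sum(),np.round(c,1),r)
    k=(A[:,2]>.092)&(A[:,2]<.108)&(A[:,0]>.38)&(A[:,0]<.46)&(A[:,1]>.05)&(A[:,1]<.13);print("bar",k.sum(),A[k].mean(0) if k.any() else 0)
a=np.vstack([S["img"][110:270,210:400],T["img"][130:250,200:390]]);cv2.imwrite("pics/g.png",cv2.resize(a,None,fx=2.1,fy=2.1,interpolation=2))
E
```

```text
clock: 13.53
tool_pos: [0.419, 0.0933, 0.3598]
eef_rot: [[-0.478, 0.878, 0.016], [0.878, 0.478, -0.008], [-0.015, 0.01, -1.0]]
ft_force: [0.7, -0.3, -0.5]
gripper_width: 0.0599
t 13.5333 pos [0.419  0.0933 0.3598] phi 28.58 F [ 0.7 -0.3 -0.5] w 0.0599 j [ 12.8   0.6 -29.4  59.2  -0.6  74.2]
x 2.9 y -4.0 z -0.3 yaw 3.3
x 4.7 y -5.3 z 119.7 yaw 3.3
top mould 233 [-34.8  13.2] 31.941495895385742
bar 0 0
side mould 221 [-47.  -11.2] 61.44092559814453
bar 26 [0.41012999 0.09076937 0.09870123]
```

View pics/g.png

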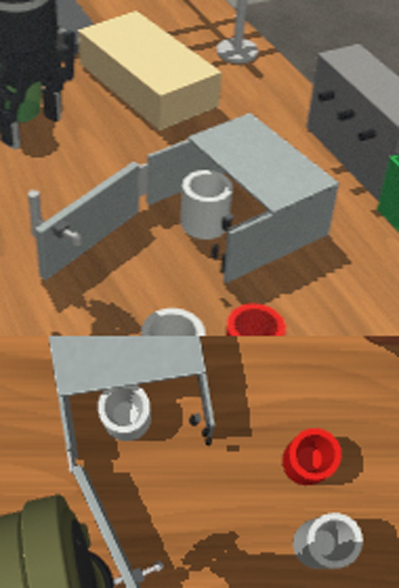

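```bash
python3 -m creep '[{"x":4,"y":-5,"z":0,"yaw":3,"grip":60},{"x":6,"y":-7,"z":40,"yaw":3,"grip":60},{"x":6,"y":-7,"z":80,"yaw":3,"grip":60},{"x":7,"y":-7,"z":105,"yaw":3,"grip":60},{"x":7,"y":-7,"z":120,"yaw":3,"grip":60},{"x":7,"y":-7,"z":120,"yaw":3,"grip":60},{"x":7,"y":-7,"z":120,"yaw":3,"grip":30},{"x":7,"y":-7,"z":120,"yaw":3,"grip":5},{"x":7,"y":-7,"z":120,"yaw":3,"grip":5},{"x":7,"y":-7,"z":120,"yaw":3,"grip":5}]' 70
python3 -m creep '[{"x":0,"y":0,"z":0,"yaw":0,"grip":5},{"x":0,"y":0,"z":0,"yaw":0,"grip":5},{"x":0,"y":0,"z":0,"yaw":0,"grip":5}]'
cat > arc.py <<'E'
from plan import *
import sys
from scipy.optimize import minimize_scalar
st();s=ctrl.observe();p0=s["tool_pos"][:2];R=np.array(s["eef_rot"])[:2,:2]
g=(s["tool_pos"]+.155*np.array(s["eef_rot"])[:,2])[:2]
t0=minimize_scalar(lambda t:np.sum((bar(t)-p0)**2),bounds=(-.2,2),method="bounded").x
t1=minimize_scalar(lambda t:np.sum((bar(t)-g)**2),bounds=(-.2,2),method="bounded").x
print("th tcp",round(t0,4),np.round((p0-bar(t0))*1000,1),"th grasp",round(t1,4),np.round((g-bar(t1))*1000,1))
st_=float(sys.argv[1])
for i in range(1,11):
    d=R.T@(bar(t1+st_*i)-bar(t1))*1000;print(round(t1+st_*i,3),np.round(d,1),round(np.degrees(st_*i),1))
E
python3 arc.py -.07
```

```text
clock: 14.47
tool_pos: [0.4111, 0.0949, 0.2407]
eef_rot: [[-0.437, 0.899, 0.015], [0.899, 0.437, -0.009], [-0.014, 0.01, -1.0]]
ft_force: [5.4, 1.6, 18.0]
gripper_width: 0.0127
clock: 14.72
tool_pos: [0.4111, 0.0949, 0.241]
eef_rot: [[-0.437, 0.899, 0.016], [0.899, 0.437, -0.008], [-0.015, 0.01, -1.0]]
ft_force: [-0.3, -0.1, -2.2]
gripper_width: 0.0119
t 14.7167 pos [0.4111 0.0949 0.241 ] phi 25.93 F [-0.3 -0.1 -2.2] w 0.0119 j [ 13.2   6.8 -40.1  42.3  -0.7  77.3]
th tcp 1.2906 [-2.6 -0.6] th grasp 1.2784 [-0.5 -0.1]
1.208 [-10.2  -2. ] -4.0
1.138 [-20.5  -3.2] -8.0
1.068 [-30.9  -3.7] -12.0
0.998 [-41.3  -3.5] -16.0
0.928 [-51.6  -2.5] -20.1
0.858 [-61.9  -0.9] -24.1
0.788 [-72.    1.5] -28.1
0.718 [-81.9   4.6] -32.1
0.648 [-91.6   8.4] -36.1
0.578 [-101.    12.8] -40.1
```

```bash
python3 -m creep '[{"x":-10,"y":-2,"z":0,"yaw":-4,"grip":5},{"x":-20.5,"y":-3,"z":0,"yaw":-8,"grip":5},{"x":-31,"y":-3.7,"z":0,"yaw":-12,"grip":5},{"x":-41.3,"y":-3.5,"z":0,"yaw":-16,"grip":5},{"x":-51.6,"y":-2.5,"z":0,"yaw":-20,"grip":5},{"x":-62,"y":-1,"z":0,"yaw":-24,"grip":5},{"x":-72,"y":1.5,"z":0,"yaw":-28,"grip":5},{"x":-82,"y":4.6,"z":0,"yaw":-32,"grip":5},{"x":-91.6,"y":8.4,"z":0,"yaw":-36,"grip":5},{"x":-101,"y":12.8,"z":0,"yaw":-40,"grip":5}]'
python3 arc.py -.04
```

```text
clock: 15.55
tool_pos: [0.4654, 0.0092, 0.2412]
eef_rot: [[-0.914, 0.405, 0.011], [0.405, 0.914, -0.008], [-0.014, -0.003, -1.0]]
ft_force: [-1.1, -1.1, -13.6]
gripper_width: 0.012
t 15.55 pos [0.4654 0.0092 0.2412] phi 66.1 F [ -1.1  -1.1 -13.6] w 0.012 j [  1.3  11.2 -34.7  43.5  -0.5  25.2]
th tcp 0.605 [-1.3 -1.6] th grasp 0.5907 [-1.2 -1.6]
0.551 [-5.8 -1.3] -2.3
0.511 [-11.6  -2.3] -4.6
0.471 [-17.5  -3.1] -6.9
0.431 [-23.4  -3.7] -9.2
0.391 [-29.4  -4.1] -11.5
0.351 [-35.3  -4.2] -13.8
0.311 [-41.2  -4. ] -16.0
0.271 [-47.2  -3.7] -18.3
0.231 [-53.1  -3. ] -20.6
0.191 [-59.   -2.2] -22.9
```

```bash
python3 -m creep '[{"x":-5.8,"y":-1.3,"z":0,"yaw":-2.3,"grip":5},{"x":-11.6,"y":-2.3,"z":0,"yaw":-4.6,"grip":5},{"x":-17.5,"y":-3,"z":0,"yaw":-6.9,"grip":5},{"x":-23.4,"y":-3.7,"z":0,"yaw":-9.2,"grip":5},{"x":-29.4,"y":-4,"z":0,"yaw":-11.5,"grip":5},{"x":-35.3,"y":-4.2,"z":0,"yaw":-13.8,"grip":5},{"x":-41,"y":-4,"z":0,"yaw":-16,"grip":5},{"x":-47,"y":-3.7,"z":0,"yaw":-18.3,"grip":5},{"x":-53,"y":-3,"z":0,"yaw":-20.6,"grip":5},{"x":-57,"y":-2.5,"z":0,"yaw":-22,"grip":5}]'
python3 arc.py -.02
```

```text
clock: 16.38
tool_pos: [0.5161, -0.0166, 0.2412]
eef_rot: [[-0.999, 0.032, 0.009], [0.032, 0.999, -0.008], [-0.009, -0.008, -1.0]]
ft_force: [-0.9, -2.3, -7.3]
gripper_width: 0.0123
t 16.3833 pos [ 0.5161 -0.0166  0.2412] phi 88.18 F [-0.9 -2.3 -7.3] w 0.0123 j [ -1.7  16.1 -28.1  45.2  -0.5   0.1]
th tcp 0.2244 [-0.5 -1.6] th grasp 0.2129 [-0.7 -2.4]
0.193 [-2.9 -0.7] -1.1
0.173 [-5.8 -1.3] -2.3
0.153 [-8.7 -1.9] -3.4
0.133 [-11.6  -2.4] -4.6
0.113 [-14.6  -2.9] -5.7
0.093 [-17.5  -3.3] -6.9
0.073 [-20.5  -3.6] -8.0
0.053 [-23.4  -3.9] -9.2
0.033 [-26.4  -4.1] -10.3
0.013 [-29.3  -4.3] -11.5
```

```bash
python3 -m creep '[{"x":-2.9,"y":-0.7,"z":0,"yaw":-1.1,"grip":5},{"x":-5.8,"y":-1.3,"z":0,"yaw":-2.3,"grip":5},{"x":-8.7,"y":-1.9,"z":0,"yaw":-3.4,"grip":5},{"x":-11.6,"y":-2.4,"z":0,"yaw":-4.6,"grip":5},{"x":-14.6,"y":-2.9,"z":0,"yaw":-5.7,"grip":5},{"x":-17.5,"y":-3.3,"z":0,"yaw":-6.9,"grip":5},{"x":-20.5,"y":-3.6,"z":0,"yaw":-8,"grip":5},{"x":-20.5,"y":-3.6,"z":0,"yaw":-8,"grip":5}]'
python3 arc.py -.01
```

```text
clock: 17.05
tool_pos: [0.5368, -0.021, 0.2412]
eef_rot: [[-0.994, -0.109, 0.009], [-0.109, 0.994, -0.009], [-0.008, -0.01, -1.0]]
ft_force: [-0.2, -3.1, -7.4]
gripper_width: 0.0122
t 17.05 pos [ 0.5368 -0.021   0.2412] phi 96.24 F [-0.2 -3.1 -7.4] w 0.0122 j [ -2.1  18.1 -25.3  46.1  -0.5  -8.3]
th tcp 0.0829 [-0.2 -1.5] th grasp 0.0725 [-0.4 -2.6]
0.062 [-1.4 -0.4] -0.6
0.052 [-2.9 -0.7] -1.1
0.042 [-4.3 -1. ] -1.7
0.032 [-5.8 -1.3] -2.3
0.022 [-7.2 -1.6] -2.9
0.012 [-8.7 -1.9] -3.4
0.002 [-10.2  -2.2] -4.0
-0.008 [-11.6  -2.4] -4.6
-0.018 [-13.1  -2.7] -5.2
-0.028 [-14.6  -2.9] -5.7
```

```bash
python3 -m creep '[{"x":-1.4,"y":-0.4,"z":0,"yaw":-0.6,"grip":5},{"x":-2.9,"y":-0.7,"z":0,"yaw":-1.1,"grip":5},{"x":-4.3,"y":-1,"z":0,"yaw":-1.7,"grip":5},{"x":-5.8,"y":-1.3,"z":0,"yaw":-2.3,"grip":5},{"x":-5.8,"y":-1.3,"z":0,"yaw":-2.3,"grip":5}]'
python3 arc.py -.007
```

```text
clock: 17.47
tool_pos: [0.5425, -0.0217, 0.2411]
eef_rot: [[-0.989, -0.149, 0.008], [-0.149, 0.989, -0.009], [-0.007, -0.01, -1.0]]
ft_force: [-3.3, -2.0, -4.4]
gripper_width: 0.0123
t 17.4667 pos [ 0.5425 -0.0217  0.2411] phi 98.58 F [-3.3 -2.  -4.4] w 0.0123 j [ -2.1  18.7 -24.5  46.4  -0.5 -10.7]
th tcp 0.0448 [-0.2 -1.4] th grasp 0.0357 [-0.3 -2.7]
0.029 [-1.  -0.3] -0.4
0.022 [-2.  -0.5] -0.8
0.015 [-3.  -0.7] -1.2
0.008 [-4. -1.] -1.6
0.001 [-5.1 -1.2] -2.0
-0.006 [-6.1 -1.4] -2.4
-0.013 [-7.1 -1.6] -2.8
-0.02 [-8.1 -1.8] -3.2
-0.027 [-9.1 -2. ] -3.6
-0.034 [-10.2  -2.2] -4.0
```

```bash
python3 -m creep '[{"x":-1,"y":-0.3,"z":0,"yaw":-0.4,"grip":5},{"x":-2,"y":-0.5,"z":0,"yaw":-0.8,"grip":5},{"x":-3,"y":-0.7,"z":0,"yaw":-1.2,"grip":5},{"x":-3,"y":-0.7,"z":0,"yaw":-1.2,"grip":5}]'
python3 -m creep '[{"x":-1,"y":-0.2,"z":0,"yaw":-0.4,"grip":5},{"x":-2,"y":-0.4,"z":0,"yaw":-0.8,"grip":5},{"x":-2,"y":-0.4,"z":0,"yaw":-0.8,"grip":5}]'
python3 -m creep '[{"x":-1,"y":-0.2,"z":0,"yaw":-0.4,"grip":5},{"x":-2,"y":-0.4,"z":0,"yaw":-0.8,"grip":5},{"x":-2,"y":-0.4,"z":0,"yaw":-0.8,"grip":5}]'
python3 arc.py -.007 | head -2
```

```text
clock: 17.8
tool_pos: [0.5441, -0.0218, 0.2411]
eef_rot: [[-0.985, -0.17, 0.004], [-0.17, 0.985, -0.009], [-0.003, -0.009, -1.0]]
ft_force: [-8.8, -2.2, 1.5]
gripper_width: 0.0126
clock: 18.05
tool_pos: [0.5447, -0.0219, 0.2411]
eef_rot: [[-0.983, -0.184, 0.001], [-0.184, 0.983, -0.008], [0.001, -0.008, -1.0]]
ft_force: [-8.4, -1.4, 1.8]
gripper_width: 0.012
clock: 18.3
tool_pos: [0.5454, -0.0219, 0.2411]
eef_rot: [[-0.98, -0.197, -0.002], [-0.197, 0.98, -0.008], [0.004, -0.008, -1.0]]
ft_force: [-8.4, -2.4, 2.2]
gripper_width: 0.012
t 18.3 pos [ 0.5454 -0.0219  0.2411] phi 101.36 F [-8.4 -2.4  2.2] w 0.012 j [ -2.2  19.2 -23.7  47.2  -0.5 -13.5]
th tcp 0.0256 [-0.1 -1.4] th grasp 0.0271 [-0.2 -2.7]
```

```bash
python3 -m creep '[{"x":-1,"y":0,"z":0,"yaw":0,"grip":5},{"x":-2,"y":0,"z":0,"yaw":0,"grip":5},{"x":-2.5,"y":0,"z":0,"yaw":0,"grip":5},{"x":-3,"y":0,"z":0,"yaw":0,"grip":5},{"x":-3,"y":0,"z":0,"yaw":0,"grip":5}]'
python3 arc.py -.007 | head -2
```

```text
clock: 18.72
tool_pos: [0.5455, -0.0218, 0.2409]
eef_rot: [[-0.98, -0.197, -0.009], [-0.197, 0.98, -0.011], [0.011, -0.009, -1.0]]
ft_force: [-13.5, -3.8, 5.7]
gripper_width: 0.0124
t 18.7167 pos [ 0.5455 -0.0218  0.2409] phi 101.38 F [-13.5  -3.8   5.7] w 0.0124 j [ -2.1  19.4 -23.4  47.7  -0.6 -13.5]
th tcp 0.0247 [-0.1 -1.2] th grasp 0.0329 [-0.3 -3. ]
```

```bash
python3 - <<'E'
from plan import *
T=optics.get_image("top");P,_=world(T);S=optics.get_image("side");Q,_=world(S)
for n,A in(("top",P),("side",Q)):
    C=(A[:,:2]-O)@Rc*1000
    for lo,hi in((60,85),(30,60),(0,30),(-30,0),(-60,-30),(-90,-60)):
        k=(C[:,0]>-130)&(C[:,0]<-83)&(C[:,1]>lo)&(C[:,1]<hi)&(abs(A[:,2]-.085)<.004)
        if k.sum()>2:print(n,lo,k.sum(),np.round(np.percentile(C[k][:,0],[5,50,95]),1))
st()
a=S["img"][170:270,260:360];b=T["img"][140:220,210:310]
cv2.imwrite("pics/i.png",np.hstack([cv2.resize(a,(400,400),interpolation=2),cv2.resize(b,(400,400),interpolation=2)]))
E
```

```text
top 60 48 [-101.6  -96.6  -91.1]
top 30 54 [-101.7  -97.   -91.4]
top 0 25 [-102.7  -97.8  -92.1]
side -90 50 [-108.2 -101.4  -87.6]
t 18.8167 pos [ 0.5455 -0.0218  0.2408] phi 101.37 F [-13.2  -4.3   5.7] w 0.0122 j [ -2.1  19.4 -23.4  47.7  -0.6 -13.5]
```

View pics/i.png

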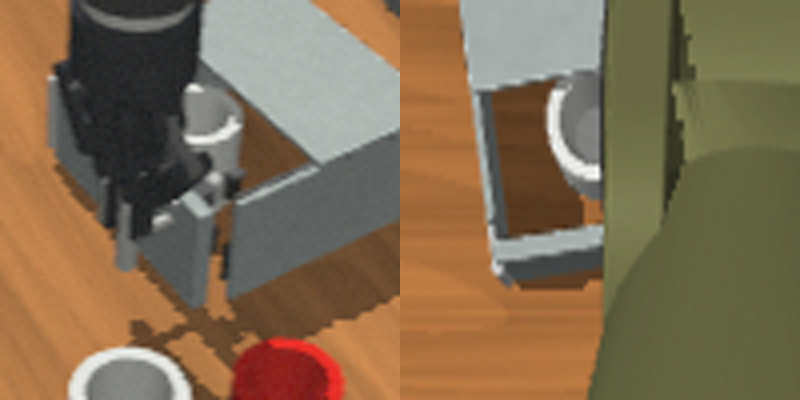

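```bash
python3 -m creep '[{"x":-1,"y":-0.2,"z":0,"yaw":0,"grip":5},{"x":-2,"y":-0.4,"z":0,"yaw":0,"grip":5},{"x":-3,"y":-0.6,"z":0,"yaw":0,"grip":5},{"x":-4,"y":-0.8,"z":0,"yaw":0,"grip":5},{"x":-4.5,"y":-0.9,"z":0,"yaw":0,"grip":5},{"x":-4.5,"y":-0.9,"z":0,"yaw":0,"grip":5}]'
python3 arc.py -.007 | head -2
```

```text
clock: 19.32
tool_pos: [0.5481, -0.0219, 0.2409]
eef_rot: [[-0.98, -0.198, -0.014], [-0.198, 0.98, -0.011], [0.015, -0.008, -1.0]]
ft_force: [-9.9, -2.2, 4.2]
gripper_width: 0.012
t 19.3167 pos [ 0.5481 -0.0219  0.2409] phi 101.41 F [-9.9 -2.2  4.2] w 0.012 j [ -2.1  19.8 -22.8  48.1  -0.7 -13.5]
th tcp 0.0072 [-0.1 -1.1] th grasp 0.0202 [-0.3 -3. ]
```

```bash
python3 -m creep '[{"x":-1.5,"y":-0.3,"z":0,"yaw":0,"grip":5},{"x":-3,"y":-0.6,"z":0,"yaw":0,"grip":5},{"x":-4,"y":-0.8,"z":0,"yaw":0,"grip":5},{"x":-5,"y":-1,"z":0,"yaw":0,"grip":5},{"x":-5.5,"y":-1.1,"z":0,"yaw":0,"grip":5},{"x":-5.5,"y":-1.1,"z":0,"yaw":0,"grip":5}]'
python3 arc.py -.007 | head -2
```

```text
clock: 19.82
tool_pos: [0.5525, -0.0219, 0.2409]
eef_rot: [[-0.98, -0.199, -0.017], [-0.199, 0.98, -0.012], [0.019, -0.009, -1.0]]
ft_force: [-7.9, -2.4, 2.1]
gripper_width: 0.0122
t 19.8167 pos [ 0.5525 -0.0219  0.2409] phi 101.49 F [-7.9 -2.4  2.1] w 0.0122 j [ -2.1  20.3 -22.1  48.5  -0.7 -13.5]
th tcp -0.0217 [-0.  -0.9] th grasp -0.0052 [-0.2 -3. ]
```

```bash
python3 -m creep '[{"x":-1.5,"y":-0.3,"z":0,"yaw":0,"grip":5},{"x":-2.5,"y":-0.5,"z":0,"yaw":0,"grip":5},{"x":-3.5,"y":-0.7,"z":0,"yaw":0,"grip":5},{"x":-4,"y":-0.8,"z":0,"yaw":0,"grip":5},{"x":-4,"y":-0.8,"z":0,"yaw":0,"grip":5}]'
python3 arc.py -.007 | head -2
```

```text
clock: 20.23
tool_pos: [0.5554, -0.0219, 0.2409]
eef_rot: [[-0.979, -0.201, -0.019], [-0.201, 0.98, -0.013], [0.021, -0.009, -1.0]]
ft_force: [-7.0, -1.6, 0.9]
gripper_width: 0.0119
t 20.2333 pos [ 0.5554 -0.0219  0.2409] phi 101.59 F [-7.  -1.6  0.9] w 0.0119 j [ -2.   20.7 -21.6  48.8  -0.8 -13.6]
th tcp -0.0415 [-0.  -0.8] th grasp -0.0221 [-0.1 -2.9]
```

```bash
python3 -m creep '[{"x":-1,"y":-0.2,"z":0,"yaw":0,"grip":5},{"x":-2,"y":-0.4,"z":0,"yaw":0,"grip":5},{"x":-2.5,"y":-0.5,"z":0,"yaw":0,"grip":5},{"x":-2.5,"y":-0.5,"z":0,"yaw":0,"grip":5}]'
python3 arc.py -.007 | head -2
```

```text
clock: 20.57
tool_pos: [0.5568, -0.0219, 0.2409]
eef_rot: [[-0.979, -0.203, -0.022], [-0.202, 0.979, -0.014], [0.024, -0.009, -1.0]]
ft_force: [-8.5, -2.3, 0.5]
gripper_width: 0.0123
t 20.5667 pos [ 0.5568 -0.0219  0.2409] phi 101.7 F [-8.5 -2.3  0.5] w 0.0123 j [ -2.   20.9 -21.3  49.1  -0.8 -13.7]
th tcp -0.0508 [-0.  -0.8] th grasp -0.0283 [-0.1 -2.9]
```

```bash
python3 - <<'E'
from plan import *
T=optics.get_image("top");P,_=world(T);C=(P[:,:2]-O)@Rc*1000
for lo,hi in((60,85),(30,60),(0,30),(-30,0)):
    k=(C[:,0]>-130)&(C[:,0]<-83)&(C[:,1]>lo)&(C[:,1]<hi)&(abs(P[:,2]-.085)<.004)
    if k.sum()>2:print(lo,k.sum(),np.round(np.percentile(C[k][:,0],[5,50,95]),1))
st()
E
```

```text
60 45 [-100.6  -95.3  -89.9]
30 59 [-100.   -94.8  -88.5]
0 28 [-97.6 -92.8 -87.9]
t 20.6167 pos [ 0.5568 -0.0219  0.2409] phi 101.7 F [-7.3 -2.8  0.9] w 0.0121 j [ -2.   20.9 -21.3  49.1  -0.8 -13.7]
```

```bash
python3 -m creep '[{"x":-1,"y":-0.2,"z":0,"yaw":0,"grip":5},{"x":-2,"y":-0.4,"z":0,"yaw":0,"grip":5},{"x":-3,"y":-0.6,"z":0,"yaw":0,"grip":5},{"x":-3,"y":-0.6,"z":0,"yaw":0,"grip":5}]'
python3 - <<'E'
from plan import *
S=optics.get_image("side");T=optics.get_image("top");P,_=world(T);C=(P[:,:2]-O)@Rc*1000
for lo,hi in((60,85),(30,60),(0,30),(-30,0)):
    k=(C[:,0]>-130)&(C[:,0]<-83)&(C[:,1]>lo)&(C[:,1]<hi)&(abs(P[:,2]-.085)<.004)
    if k.sum()>2:print(lo,k.sum(),np.round(np.percentile(C[k][:,0],[5,50,95]),1))
a=S["img"][170:270,260:360];b=cv2.imread("pics/side0.png")[170:270,260:360]
cv2.imwrite("pics/j.png",np.hstack([cv2.resize(a,(400,400),interpolation=2),cv2.resize(b,(400,400),interpolation=2)]))
E
python3 arc.py -.007 | head -2
```

```text
clock: 20.95
tool_pos: [0.5585, -0.0218, 0.2408]
eef_rot: [[-0.978, -0.205, -0.026], [-0.204, 0.979, -0.014], [0.028, -0.009, -1.0]]
ft_force: [-7.3, -3.2, 1.6]
gripper_width: 0.0121
60 47 [-100.7  -95.7  -90. ]
30 57 [-99.2 -93.8 -88.6]
0 24 [-97.8 -92.4 -87.6]
t 21.05 pos [ 0.5585 -0.0218  0.2408] phi 101.81 F [-10.1  -2.2   1.6] w 0.0126 j [ -2.   21.1 -20.9  49.4  -0.9 -13.8]
th tcp -0.0617 [-0.  -0.7] th grasp -0.0358 [-0.1 -3. ]
```

View pics/j.png

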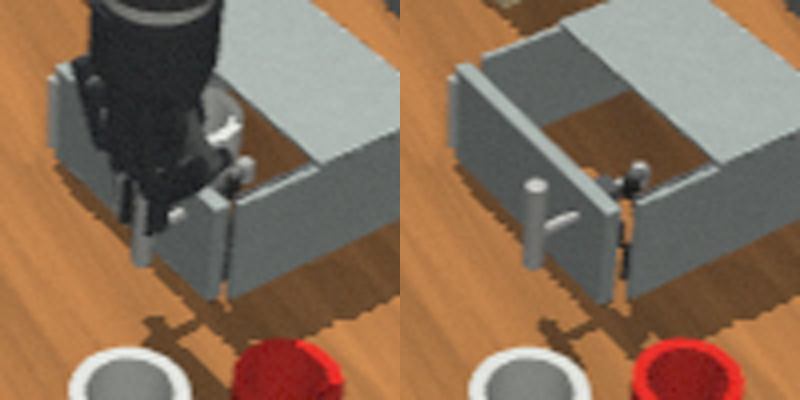

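```bash
python3 -m creep '[{"x":-1,"y":-0.2,"z":0,"yaw":0,"grip":5},{"x":-2,"y":-0.4,"z":0,"yaw":0,"grip":5},{"x":-3,"y":-0.6,"z":0,"yaw":0,"grip":5},{"x":-3.5,"y":-0.7,"z":0,"yaw":0,"grip":5},{"x":-3.5,"y":-0.7,"z":0,"yaw":0,"grip":5}]'
python3 arc.py -.007 | head -2
```

```text
clock: 21.47
tool_pos: [0.5611, -0.0219, 0.2409]
eef_rot: [[-0.978, -0.205, -0.027], [-0.205, 0.979, -0.015], [0.03, -0.009, -1.0]]
ft_force: [-6.7, -2.5, 0.6]
gripper_width: 0.0119
t 21.4667 pos [ 0.5611 -0.0219  0.2409] phi 101.84 F [-6.7 -2.5  0.6] w 0.0119 j [ -2.   21.4 -20.5  49.7  -0.9 -13.8]
th tcp -0.0795 [ 0.  -0.8] th grasp -0.0512 [-0. -3.]
```

```bash
python3 -m creep '[{"x":2,"y":0.4,"z":0,"yaw":0,"grip":5},{"x":4,"y":0.8,"z":0,"yaw":0,"grip":5},{"x":6,"y":1.2,"z":0,"yaw":0,"grip":5},{"x":6,"y":1.2,"z":0,"yaw":0,"grip":5}]'
python3 arc.py -.007 | head -2
python3 -m creep '[{"x":2,"y":0.4,"z":0,"yaw":0,"grip":5},{"x":4,"y":0.8,"z":0,"yaw":0,"grip":5},{"x":4,"y":0.8,"z":0,"yaw":0,"grip":5}]'
python3 arc.py -.007 | head -2
```

```text
clock: 21.8
tool_pos: [0.555, -0.0218, 0.241]
eef_rot: [[-0.978, -0.205, -0.027], [-0.205, 0.979, -0.014], [0.029, -0.009, -1.0]]
ft_force: [-0.7, -1.1, -8.3]
gripper_width: 0.012
t 21.8 pos [ 0.555  -0.0218  0.241 ] phi 101.82 F [-0.7 -1.1 -8.3] w 0.012 j [ -2.   20.8 -21.3  49.3  -0.9 -13.8]
th tcp -0.0388 [-0.  -0.7] th grasp -0.0117 [-0.2 -3.1]
clock: 22.05
tool_pos: [0.5509, -0.0218, 0.241]
eef_rot: [[-0.978, -0.207, -0.026], [-0.206, 0.978, -0.015], [0.029, -0.009, -1.0]]
ft_force: [2.6, -1.0, -10.4]
gripper_width: 0.0123
t 22.05 pos [ 0.5509 -0.0218  0.241 ] phi 101.93 F [  2.6  -1.  -10.4] w 0.0123 j [ -2.   20.4 -21.9  49.1  -0.9 -13.9]
th tcp -0.0113 [-0.  -0.8] th grasp 0.0149 [-0.3 -3.3]
```

```bash
python3 -m creep '[{"x":-2,"y":-0.4,"z":0,"yaw":0,"grip":5},{"x":-2,"y":-0.4,"z":0,"yaw":0,"grip":30},{"x":-2,"y":-0.4,"z":0,"yaw":0,"grip":50},{"x":-2,"y":-0.4,"z":0,"yaw":0,"grip":60},{"x":-2,"y":-0.4,"z":0,"yaw":0,"grip":60},{"x":-2,"y":-0.4,"z":-10,"yaw":0,"grip":60},{"x":-2,"y":-0.4,"z":-50,"yaw":0,"grip":60},{"x":2,"y":0,"z":-90,"yaw":0,"grip":60},{"x":30,"y":0,"z":-130,"yaw":0,"grip":60},{"x":60,"y":0,"z":-160,"yaw":0,"grip":60}]'
cat > chk.py <<'E'
from plan import *
st();T=optics.get_image("top");S=optics.get_image("side");P,_=world(T);C=(P[:,:2]-O)@Rc*1000
xs=[];ys=[]
for lo in range(-70,80,15):
    k=(C[:,0]>-130)&(C[:,0]<-83)&(C[:,1]>lo)&(C[:,1]<lo+15)&(abs(P[:,2]-.085)<.004)
    if k.sum()>5:ys.append(lo+7.5);xs.append(np.mean(np.percentile(C[k][:,0],[5,95])))
print(np.round(xs,1),"slope rad",np.polyfit(ys,xs,1)[0])
k=(P[:,2]>.095)&(P[:,2]<.107)&(C[:,0]>-170)&(C[:,0]<-110)&(abs(C[:,1]+57)<25);print("bar top",k.sum(),C[k].mean(0) if k.any() else 0)
Q,_=world(S);D=(Q[:,:2]-O)@Rc*1000;k=(Q[:,2]>.095)&(Q[:,2]<.107)&(D[:,0]>-170)&(D[:,0]<-110)&(abs(D[:,1]+57)<25);print("bar side",k.sum(),D[k].mean(0) if k.any() else 0)
import glob
cv2.imwrite("pics/chk%d.png"%len(glob.glob("pics/chk*")),np.hstack([cv2.resize(S["img"][170:270,260:360],(400,400),interpolation=2),cv2.resize(cv2.imread("pics/side0.png")[170:270,260:360],(400,400),interpolation=2)]))
E
python3 chk.py
python3 - <<'E'
from plan import *
for n,g in (("top",(0.55108341,-0.02323878)),("side",(0.54736836,-0.02398205))):print(n,Rc.T@(np.array(g)-O)*1000)
E
```

```text
clock: 22.88
tool_pos: [0.5023, -0.0307, 0.4002]
eef_rot: [[-0.978, -0.207, -0.023], [-0.207, 0.978, -0.015], [0.025, -0.01, -1.0]]
ft_force: [0.4, 0.1, 0.1]
gripper_width: 0.06
t 22.8833 pos [ 0.5023 -0.0307  0.4002] phi 101.97 F [0.4 0.1 0.1] w 0.06 j [ -3.2   8.4 -15.5  67.4  -0.9 -15.2]
[-94.9 -95.  -95.4 -95.6] slope rad -0.015844992276350063
bar top 0 0
bar side 26 [-137.40532475  -60.16571176]
top [-132.60384543  -59.65449983]
side [-136.38887306  -59.82067031]
```

View pics/chk0.png

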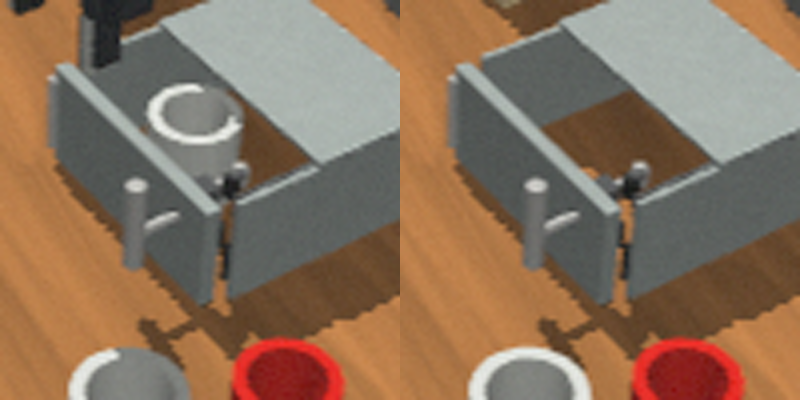

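The pull, door edge and nose look the same as in the initial latched picture on the right (nose at (238,176) versus (638,175)). I'll clear the arm and measure more finely.

```bash
python3 -m creep '[{"x":30,"y":40,"z":-10,"yaw":0,"grip":60},{"x":30,"y":80,"z":-10,"yaw":0,"grip":60},{"x":30,"y":120,"z":-10,"yaw":0,"grip":60},{"x":30,"y":160,"z":-10,"yaw":0,"grip":60},{"x":30,"y":200,"z":-10,"yaw":0,"grip":60},{"x":30,"y":240,"z":-10,"yaw":0,"grip":60},{"x":30,"y":240,"z":-10,"yaw":0,"grip":60},{"x":30,"y":240,"z":-10,"yaw":0,"grip":60}]'
python3 chk.py; python3 - <<'E'
from plan import *
def sh(c,n,u0,u1,v0,v1):
    a=cv2.cvtColor(cv2.imread(f"pics/{c}0.png"),6);b=cv2.cvtColor(I[c]["img"],6)
    r=cv2.matchTemplate(cv2.resize(b[v0-5:v1+5,u0-5:u1+5],None,fx=8,fy=8,interpolation=2),cv2.resize(a[v0:v1,u0:u1],None,fx=8,fy=8,interpolation=2),5)
    _,m,_,l=cv2.minMaxLoc(r);print(c,n,"score",round(m,3),"shift px",l[0]/8-5,l[1]/8-5)
I={c:optics.get_image(c) for c in("side","top")}
sh("side","bar",288,306,212,240);sh("side","edge",306,318,215,246);sh("side","nose",312,323,208,220);sh("side","wall(ref)",330,350,215,240)
sh("top","bar",286,298,182,201);sh("top","nose",286,294,162,176);sh("top","panel",255,285,178,192);sh("top","roof(ref)",235,290,110,150)
for th in(0,.02,.04):
    for c in I:print(th,c,np.round(proj(I[c],[*bar(th),.1]),2))
P,_=world(I["top"]);C=(P[:,:2]-O)@Rc*1000;k=(C[:,0]>-75)&(C[:,0]<20)&(abs(C[:,1]-13)<45)&(P[:,2]>.056)&(P[:,2]<.072);print("mould",cv2.minEnclosingCircle(C[k].astype(np.float32)),P[k][:,2].mean())
E
```

```text
clock: 23.65
tool_pos: [0.4213, 0.1996, 0.4116]
eef_rot: [[-0.977, -0.211, -0.018], [-0.211, 0.977, -0.016], [0.021, -0.011, -1.0]]
ft_force: [-0.1, -0.5, 0.5]
gripper_width: 0.06
t 23.65 pos [0.4213 0.1996 0.4116] phi 102.17 F [-0.1 -0.5  0.5] w 0.06 j [ 25.5   4.1 -18.8  68.4  -0.4  13.3]
[-91.7 -94.3 -94.9 -94.7 -94.3 -95.4 -95.3 -95.  -95.5 -95.8] slope rad -0.019621917221269485
bar top 25 [-132.67500365  -59.36507318]
bar side 27 [-136.90834677  -59.77258016]
side bar score 0.997 shift px 0.0 0.0
side edge score 0.932 shift px 0.0 0.0
side nose score 0.8 shift px 0.0 0.0
side wall(ref) score 0.973 shift px -0.125 0.125
top bar score 0.999 shift px 0.0 0.0
top nose score 0.933 shift px 0.125 0.0
top panel score 0.94 shift px -0.125 0.125
top roof(ref) score 0.994 shift px 0.0 0.0
0 side [293.59 215.79]
0 top [291.71 195.79]
0.02 side [292.45 216.04]
0.02 top [291.62 196.99]
0.04 side [291.3  216.28]
0.04 top [291.51 198.18]
mould ((-34.67005157470703, 12.639427185058594), 32.020172119140625) 0.06393921906649896
```

The door and nose are within about 0.1 px of the initial latched picture. I'll do a quick bystander check, then hand in.

```bash
python3 - <<'E'
from plan import *
b=optics.get_image("top")["img"];a=cv2.imread("pics/top0.png")
for n,(u,v,w,h) in dict(tall=(356,231,35,27),jar=(416,224,40,26),vase=(390,110,50,50),brick=(132,141,99,62)).items():
    t=a[v-h//2:v+h//2,u-w//2:u+w//2];r=cv2.matchTemplate(b[v-h//2-15:v+h//2+15,u-w//2-15:u+w//2+15],t,5);_,m,_,l=cv2.minMaxLoc(r);print(n,round(m,2),l[0]-15,l[1]-15)
for q in("green_vase","paddle"):
    d=models.spot_in("top",q);print(q,d[0]["extent"] if d else None)
st();print(ctrl.job_done())
E
```

```text
tall 0.67 0 0
jar 0.92 0 0
vase 1.0 0 0
brick 1.0 0 0
green_vase None
paddle [173.7, 309.4, 34.4, 21.1]
t 24.0 pos [0.4223 0.1964 0.4115] phi 101.74 F [ 0.5 -0.3  0.8] w 0.06 j [ 25.1   4.1 -18.9  68.4  -0.4  13.3]
the job is handed in; nothing more can be done
None
```

I pulled the door open through its catch to about 1.28 rad and stood the grey squat mould inside. I then pressed the door in by its pull until the catch snapped, let go of everything and handed in at 24 s. No verdict was reported.

**Door:** in the last pictures the pull and nose sit within about 0.1 px of the initial latched picture in both cameras, about 0.002 rad at the pull. A gentle outward pull before release met only slight resistance (about 3 N), so the picture comparison is the main evidence that it latched. A line fit along the door's top edge gave -0.02 rad. I put that down to depth noise, because the pictures show no shift.

**Closing force:** the force readings between moves never passed about 14 N, and I saw no sharp rise on the stop. The opening and closing speeds stayed under 1 rad/s.

**Mould:** it stands at cupboard x = -35 mm, y = +13 mm, with its rim at 64 mm, so it is upright and clear of the door.

**Bystanders:** the tall mould, jar, vase and firebrick showed no shift, though the tall mould's match was weak at 0.67. The network did not report the green vase and saw only part of the paddle, probably because the arm was in the way. Those two are unconfirmed, but the arm stayed well above the bench near them.

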